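Check the moisture of a sloped blank with a hand probe

TASK

First push the wooden sled along its two rods until it clicks over its catch and sits fully home against the end block on the robot's left. Then take the grey moisture probe out of its stand and press its spring tip lightly, square to the sloping face of the wooden blank, inside the pencilled ring, so that the tip is pushed about halfway in and never bottoms out. Finish while still holding the probe steady in place like that; leave the glue bottle, the turned finial and the sanding block alone.

Things in the scene. Friction and masses are not known exactly. Their poses are not given: they have to be found in the camera images.
- rail: Fixed slide: plywood board 140 x 320 x 12 mm, two steel rods along its y (tops 34 mm up, at x = +-45 mm), a dark block 54 mm high at each end. Origin on the bench, on the middle line; yaw within 0.2 rad of the world, z up. Board spans y = -180 to +140 mm. Home is the +y block (robot's left), inner face at y = +110 mm, with the small steel hump of the catch on the board on that side.
- sled (a joint): Position of the sled (plywood plate 124 x 120 mm, 34 to 48 mm above the bench, with a sloping bed that carries the blank) along the rail's +y axis, in m: 0 at the right end, 0.14 fully home at the left block. It starts between 0 and 0.05, keeps where it is left by friction of about 2 N; over the last 20 mm a spring catch has to be pushed over a hump (about 5 N in all) and then keeps it home.
- push_face (a point): Centre of the outer (-y) face of the upright push board at the sled's right side; this board is 80 mm wide (rail's x), 10 mm thick and stands 46 to 118 mm above the bench. The point is 70 mm above the bench. Its axes are the rail's axes; push it to +y. Moves with the sled.
- mark (a point): Centre of the pencilled ring (thin dark line, 20 mm across) on the upper face of the light wooden blank, 6 mm in x and 10 mm in y off the middle of that face (blank's axes). Its z axis is the outward normal of that face, which leans 0.35 rad (20 degrees) from vertical towards the robot (the rail's -x); its y axis is the rail's y. About 103 mm above the bench. Moves with the sled.
- blank: The light wooden blank itself, 100 x 90 x 22 mm, fixed on the sled. Origin at the centre of its underside, z square to its faces (outward normal of the marked face), y along the rail.
- probe: Hand moisture probe, 180 g, starting upright in the stand. Origin on its long axis at the lower end of the round steel nose (22 mm across, 30 mm long, z = 0 to 30 mm); above it the grey square handle 30 x 30 mm from z = 30 to 130 mm, sides along its x and y axes, dark glass window on top. z points up along the handle, away from the tip. In the stand its origin is 30 mm above the bench and the handle is free from 60 to 160 mm above the bench.
- probe_tip (a point): Lowest point of the probe's round-ended spring plunger (10 mm across), on the probe's axis, 14 mm beyond the nose (z = -14 mm in the probe's frame) when the spring is out. Moves up the axis as the plunger is pressed in.
- plunger (a joint): How far the probe's spring plunger is pressed in, in m: 0 fully out, 0.014 bottomed. Spring: about 1 N to start, then 0.35 N per mm (3.5 N at half travel).
- stand: Fixed dark wooden stand, 80 x 80 x 60 mm high, with a 26 mm hole straight through its middle that the probe's nose drops into; the handle's lower end rests on its top. Origin on the bench under its centre.
- glue: Bystander: white glue bottle, 58 mm across, 150 mm high, standing loose on the bench; origin at the centre of its underside.
- finial: Bystander: turned wooden finial, 66 mm across the foot, 115 mm high, standing loose; origin at the centre of its underside.
- sandblock: Bystander: cork sanding block 62 x 102 x 32 mm lying loose; origin at the centre of its underside.
Not all that is in view belongs to the job. Of the things shaped like the probe, the grey one is meant.

How it is judged:
By the outcome, as a careful person would: the job done as asked, in the order asked, and still so for the second after the job is handed in, while the arm keeps its last pose, push and grip.
It also fails if it takes over 51 s, if anything falls off the work surface, if the arm or the gripper's body presses on something with over 40 N, if the wrist force passes 120 N, or if a joint passes its speed limit or range.

ROBOT

A 6-joint arm with a two-finger parallel gripper is mounted at the origin on the work surface. World frame = base frame: x ahead of the robot, y to its left, z up, the work surface at z = 0. Lengths are in m, angles in degrees, forces in N, time in s.
With the tool pointing down it reaches from about 0.375 to 0.9 m from the base axis. Payload 3.1 kg.
Tool frame: the origin (TCP) lies on the centre line of the jaws, within the pads' length; the fingertips stand finger_overhang ahead of it and the grasp point (between the pads) lies 5 mm behind it (finger_overhang is the distance from the TCP to the fingertips, in m); z points along the fingers, y is the line along which they close (so a half turn about z gives the same grasp; the last joint's range is limited). The gripper opens to 87 mm and grips with 3 to 60 N. Pads are 19 mm wide; open, the fingers measure 117 mm over their backs; the gripper's body (75 mm by 190 mm) begins 51 mm behind the grasp point.
Start: joints at [60.189, 30.224, 82.088, -0, 67.689, -10.227], TCP at [0.209, 0.589, 0.237] pointing down, gripper open.
Joint ranges: [-176.69, 176.69], [-43.24, 126.21], [12.49, 139.97], [-82, 262], [0, 151.66], [-163.58, 163.58]. Speed limits (degrees/s): [159.86, 159.86, 180, 180, 180, 180].

INTERFACE

Orientations are given as a 3x3 rotation matrix whose columns are the frame's x, y, z axes.
In Python, from rig import read_state, capture, calibration, hand_in, finger_overhang gives the robot as it stands.
- The arm moves only by the tool send_rows, never from a script. Its argument "plan" is a list of rows, each a list of 5 numbers: the closure in counts, from 0 (fully open) to 255 (shut), then the shift along the tool's x, y, z in m, then the turn about the tool's z in rad. A call has 1 to 20 rows; each row shifts and turns the commanded pose from where the row before left it, along the tool's axes as they then stand; what a row does not reach is not made up. A row lasts 1/12 s, in which the tool goes at most 41.7 mm and 7.16 degrees, less where a joint would pass 70% of its speed; a pose out of reach is approached as far as the arm can. A call is refused whole if a number of a shift passes 0.0417 or a number of a turn 0.125, either way. A call with a gripper value outside its range is refused whole. The fingers move at their own pace and stop on an object; the grip force is fixed at half the most. Time passes only in rows, so rows that do not move let the fingers close. It gives the time, the measured TCP pose, the force, the opening and the grip force at its end, in the units of the state.
- read_state(): the state, without advancing time (a new reading comes with each control period).
- capture(name): name is "scene" or "top" or "wrist"; returns (picture, depth): 400x640x3 uint8, blue, green, red; 400x640 float32, m along the optical axis (not along the pixel's ray), 0 where there is no reading.
- calibration(name): a dict with "fx", "fy", "cx", "cy" (pixels), "xyz" and "rotation" of the camera in the world. Camera axes: x right, y down, z forward; pixel columns grow to the right and rows downward; lengths in m; the calibration is good to about 2 mm. A picture is of the moment at which its call begins: read the wrist's pose just before it. calibration takes no time and is no camera call; for the wrist camera it gives the pose at the moment of the call.
- hand_in(): hands the job in; it is judged then, once.
The state is a dict: "time_s": time; "joint_positions": joint angles; "qvel": joint speeds; "tau": joint torques, N m; "position": TCP position; "tcp_rot": TCP orientation; "force": force on the tool from outside, world axes, zero at the start; "moment": the same for the moment, N m; "opening": opening from 0.0 (shut) to 1.0 (fully open); "grasp_force": force on a finger pad.
Only numpy, scipy, OpenCV 4.12 (cv2) and the standard library are available. Lean on these libraries where they do the work, as an engineer would, in place of code of your own. Each camera call takes 0.05 s, during which the arm holds its last target. There are 200 camera calls.

## Working session

There is one attempt and no reset: what is moved stays moved. The work goes in short steps, Python scripts to look and compute and a tool call to move; the robot and the scene stay as the last step left them, time stands still between calls to the robot, and variables do not carry over. Pictures are saved under pics/ and viewed, at most 10 in all, crops included, and the job is handed in when it is done.

Besides the shell and the picture viewer there is one more tool, called as name(argument=value, ...), one argument or row to a line, values as JSON. send_rows: Moves the arm, as the interface text tells. Its arguments: {"type":"object","properties":{"plan":{"type":"array","items":{"type":"array","items":{"type":"number"}}}},"required":["plan"]}

```bash
ls; mkdir -p pics; python3 - <<'E'
from rig import *
import cv2,numpy as np,json
s=read_state(); print(s); print(finger_overhang)
for n in ("scene","top"):
    p,d=capture(n); cv2.imwrite(f"pics/{n}0.png",p); np.save(f"pics/{n}0.npy",d); c=calibration(n); print(n,c, (d==0).mean())
E
```

```text
pics
{'time_s': 0.0, 'joint_positions': array([ 6.01882916e+01,  3.02752980e+01,  8.21588239e+01,  2.21680612e-03,
        6.76884882e+01, -1.02264183e+01]), 'qvel': array([-0.02449854,  0.09584825, -0.04650326, -0.05860879,  0.00181761,
        0.16107295]), 'tau': array([-2.45559793e-03, -4.40048826e+01, -1.76587880e+01,  6.32289983e-02,
        5.81479899e-02, -1.44207370e-04]), 'position': array([0.2090964 , 0.58822302, 0.2355974 ]), 'tcp_rot': array([[-9.42138380e-01,  3.35222424e-01, -1.09493481e-03],
       [ 3.35223955e-01,  9.42136677e-01, -1.83896026e-03],
       [ 4.15117525e-04, -2.09960342e-03, -9.99997710e-01]]), 'force': array([0.26244893, 0.265256  , 0.03315569]), 'moment': array([-0.02407573,  0.0146875 , -0.01099138]), 'grasp_force': 0.0, 'opening': 0.9967329714931255}
0.014
scene {'fx': 403.7687972096588, 'fy': 403.7687972096588, 'cx': 322.12197775196773, 'cy': 199.49847421742646, 'xyz': array([ 1.10803132, -0.05174097,  0.95032779]), 'rotation': array([[-0.10266562,  0.8046304 , -0.58483305],
       [ 0.99458514,  0.09256959, -0.04723638],
       [ 0.01612993, -0.58651581, -0.80977715]])} 0.004015625
top {'fx': 375.1969153229839, 'fy': 375.1969153229839, 'cx': 309.14832638874105, 'cy': 194.6604474305638, 'xyz': array([ 0.29447493, -0.09933638,  1.07960291]), 'rotation': array([[-0.18070848, -0.95971499,  0.2151548 ],
       [-0.98353609,  0.17657501, -0.03844501],
       [-0.00109471, -0.21855985, -0.97582293]])} 0.003890625
```

View pics/scene0.png

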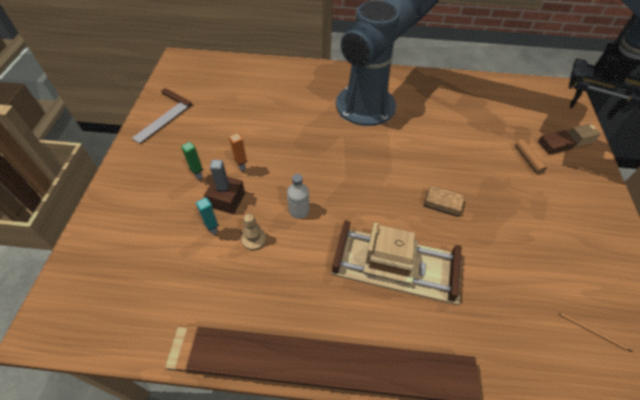

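View pics/top0.png

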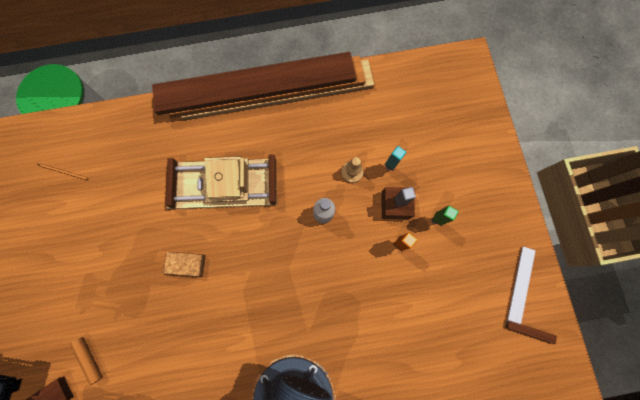

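The scene view shows the rail with the sled around (395,255) and its ring at (399,242). The grey probe is in its stand at (221,180), with green, orange and cyan look-alikes around it. In the top view the blocks are at (170,184) and (272,179), the ring at (219,176) and the probe top at (407,194).

```bash
cat > h.py <<'E'
import cv2,numpy as np
from rig import *
def ray(c,u,v):
    d=np.array([(u-c["cx"])/c["fx"],(v-c["cy"])/c["fy"],1.]); return c["xyz"],c["rotation"]@d
def onplane(c,u,v,z):
    o,d=ray(c,u,v); return o+d*(z-o[2])/d[2]
def cloud(c,d):
    v,u=np.mgrid[:d.shape[0],:d.shape[1]]
    P=np.stack([(u-c["cx"])/c["fx"]*d,(v-c["cy"])/c["fy"]*d,d],-1)@c["rotation"].T+c["xyz"]
    P[d==0]=np.nan; return P
def tri(c1,p1,c2,p2):
    A=[];b=[]
    M=np.zeros((3,3));r=np.zeros(3)
    for c,p in((c1,p1),(c2,p2)):
        o,d=ray(c,*p); d=d/np.linalg.norm(d); Q=np.eye(3)-np.outer(d,d); M+=Q; r+=Q@o
    return np.linalg.solve(M,r)
E
python3 - <<'E'
from h import *
np.set_printoptions(precision=4,suppress=True)
P={}
for n,boxes in (("top",dict(rail=(155,140,290,225),stand=(375,140,465,260))),("scene",dict(rail=(325,210,475,310),stand=(175,125,315,260)))):
    img=cv2.imread(f"pics/{n}0.png"); c=calibration(n); X=cloud(c,np.load(f"pics/{n}0.npy"))
    hsv=cv2.cvtColor(img,cv2.COLOR_BGR2HSV)
    for k,(a,b,e,f) in boxes.items():
        cr=cv2.resize(img[b:f,a:e],None,fx=5,fy=5,interpolation=cv2.INTER_CUBIC); cv2.imwrite(f"pics/{n}_{k}.png",cr)
    a,b,e,f=boxes["rail"]; m=np.zeros(img.shape[:2],bool); m[b:f,a:e]=1
    blk=(m&(abs(X[...,2]-.054)<.006)&(hsv[...,2]<110)).astype(np.uint8)
    _,_,st,ce=cv2.connectedComponentsWithStats(blk)
    for i in np.argsort(-st[1:,4])[:2]+1:
        q=onplane(c,*ce[i],.054); print(n,"blk",st[i],q)
    hi=m&(X[...,2]>.075); Q=X[hi]; print(n,"hi n",len(Q),Q.mean(0),Q.min(0),Q.max(0))
    # plane fit of top face
    s=m&(X[...,2]>.085)&(hsv[...,2]>120); Q=X[s]; cc=Q.mean(0); nn=np.linalg.svd(Q-cc)[2][2]; print("plane",cc,nn*np.sign(nn[2]),((Q-cc)@nn).std())
    a,b,e,f=boxes["stand"]; m[:]=0; m[b:f,a:e]=1
    s=m&(X[...,2]>.148)&(X[...,2]<.18); print("probe top",s.sum(),np.argwhere(s).mean(0)[::-1],X[s].mean(0),X[s].min(0),X[s].max(0))
    s=m&(abs(X[...,2]-.06)<.006)&(hsv[...,2]<110); print("stand top",s.sum(),X[s].min(0),X[s].max(0),cv2.minAreaRect(X[s][:,:2].astype(np.float32)))
    v=m&(X[...,2]>.07)&(X[...,2]<.15); print("side",v.sum(),np.median(X[v],0))
E
```

```text
top blk [166 159   9  47 316] [0.6279 0.2414 0.054 ]
top blk [269 155   7  47 300] [ 0.5844 -0.044   0.054 ]
top hi n 1543 [0.6015 0.0754 0.1023] [0.5474 0.0179 0.0751] [0.6626 0.1347 0.1214]
plane [0.6038 0.0781 0.1034] [-0.2376  0.1025  0.9659] 0.00644527095881096
probe top 168 [410.2202 195.744 ] [ 0.4489 -0.3849  0.1588] [ 0.329  -0.4921  0.148 ] [ 0.5656 -0.3487  0.1662]
stand top 539 [ 0.3236 -0.481   0.0541] [ 0.57   -0.3377  0.066 ] ((0.4535919427871704, -0.38111287355422974), (0.22447387874126434, 0.15242671966552734), 21.56768798828125)
side 897 [ 0.3953 -0.3799  0.1384]
scene blk [451 245  11  52 394] [0.6386 0.2439 0.054 ]
scene blk [333 221  17  48 339] [ 0.596  -0.0416  0.054 ]
scene hi n 1748 [0.6186 0.0792 0.1028] [0.5455 0.0213 0.0751] [0.6671 0.1379 0.1234]
plane [0.6161 0.0808 0.1049] [-0.1397  0.0933  0.9858] 0.008105953900987234
probe top 221 [242.5339 169.0226] [ 0.4617 -0.3109  0.156 ] [ 0.3371 -0.4858  0.148 ] [ 0.5576 -0.1559  0.1647]
stand top 665 [ 0.3458 -0.4952  0.054 ] [ 0.5954 -0.1409  0.066 ] ((0.4800824522972107, -0.34600383043289185), (0.34375935792922974, 0.22833476960659027), 57.05256271362305)
side 1891 [ 0.4716 -0.3655  0.1113]
```

```bash
python3 - <<'E'
import cv2,numpy as np
a=[cv2.resize(cv2.imread(f"pics/{n}.png"),(400,300)) for n in("top_rail","scene_rail","top_stand","scene_stand")]
cv2.imwrite("pics/grid.png",np.vstack([np.hstack(a[:2]),np.hstack(a[2:])]))
E
```

```text
(no output)
```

View pics/grid.png

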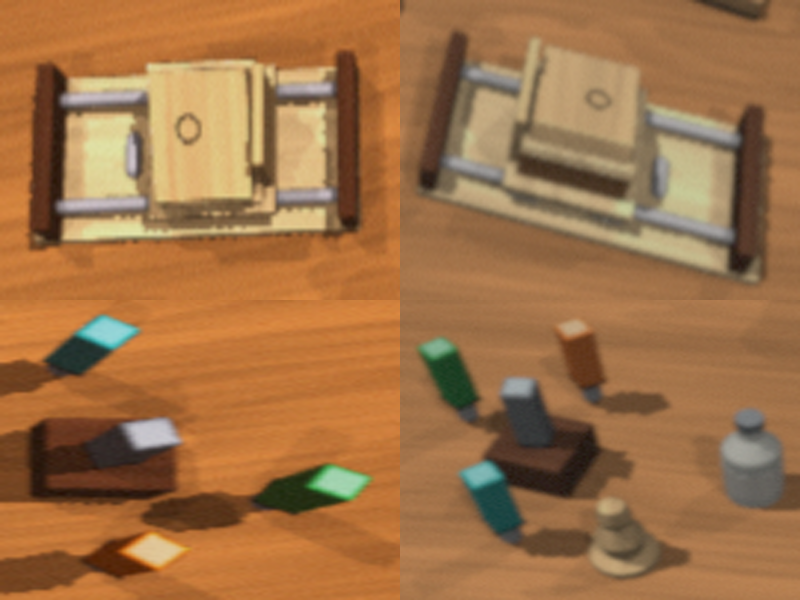

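The crops show the push board on the sled's right side (top-view grid (258,115)) and the ring at (188,128). The catch hump is on the left. The grey probe's top face is at about (409,195) in the top view and (217,165) in the scene view.

```bash
python3 - <<'E'
from h import *
np.set_printoptions(precision=4,suppress=True)
c1,c2=calibration("top"),calibration("scene")
print(onplane(c1,408.8,195.2,.16),onplane(c2,217.4,164.6,.16),tri(c1,(408.8,195.2),c2,(217.4,164.6)))
ring=(155+188*135/400,140+128*85/300),(325+198*150/400,210+98/3)
print("ring",tri(c1,ring[0],c2,ring[1]))
yaw=-.149; rx=np.array([np.cos(yaw),np.sin(yaw)]); ry=np.array([-rx[1],rx[0]])
mid=np.array([.6118,.1])
for n,b in(("top",(155,140,290,225)),("scene",(325,210,475,310))):
    X=cloud(calibration(n),np.load(f"pics/{n}0.npy"))[b[1]:b[3],b[0]:b[2]].reshape(-1,3); X=X[~np.isnan(X[:,2])]
    x=(X[:,:2]-mid)@rx; y=(X[:,:2]-mid)@ry-.02; z=X[:,2]
    for lo,hi in((.02,.03),(.046,.06),(.07,.09),(.09,.13)):
        s=(z>lo)&(z<hi); print(n,lo,s.sum(),"x",np.percentile(x[s],[1,50,99]),"y",np.percentile(y[s],[1,50,99]))
# stand, probe yaw in top image
    img=cv2.imread(f"pics/{n}0.png")
    c=calibration(n); hsv=cv2.cvtColor(img,cv2.COLOR_BGR2HSV)
    u,v=((409,195) if n=="top" else (217,165)); r=14
    sub=hsv[v-r:v+r,u-r:u+r]; m=((sub[...,1]<80)&(sub[...,2]>110)).astype(np.uint8)
    k=max(cv2.findContours(m,0,2)[0],key=cv2.contourArea)[:,0]+[u-r,v-r]
    W=np.array([onplane(c,*p,.16)[:2] for p in k],np.float32); print(n,"probetop",cv2.minAreaRect(W))
E
```

```text
[ 0.4506 -0.3813  0.16  ] [ 0.458 -0.376  0.16 ] [ 0.4516 -0.3814  0.1525]
ring [0.6038 0.0951 0.1043]
top 0.02 154 x [-0.0716 -0.0118  0.0646] y [-0.1754  0.0566  0.1237]
top 0.046 844 x [-0.069  -0.0184  0.0663] y [-0.175  -0.0437  0.1312]
top 0.07 244 x [-0.058  -0.0483  0.03  ] y [-0.0978 -0.047   0.0067]
top 0.09 1312 x [-0.0458  0.0001  0.048 ] y [-0.0976 -0.0457  0.0068]
top probetop ((0.4568764865398407, -0.3824790120124817), (0.02815289981663227, 0.028108131140470505), 2.22015380859375)
scene 0.02 215 x [-0.2018  0.0084  0.069 ] y [-0.1669  0.0531  0.1339]
scene 0.046 1214 x [-0.0677  0.0321  0.0679] y [-0.1708 -0.0112  0.1352]
scene 0.07 302 x [-0.0592  0.0388  0.0498] y [-0.0923 -0.0398  0.0151]
scene 0.09 1500 x [-0.0478  0.0172  0.0502] y [-0.0931 -0.039   0.0123]
scene probetop ((0.45572516322135925, -0.3809002935886383), (0.03095405362546444, 0.02889668382704258), 0.7931316494941711)
```

send_rows(
  plan=[
    [255,0,0,0,0.12],
    [255,0,0,0,0.12],
    [255,0,0,0,0.12],
    [255,0,0,0,0.12],
    [255,0,0,0,0.12],
    [255,0,0,0,0.12],
    [255,0,0,0,0.12],
    [255,0,0,0,0.12],
    [255,0,0,0,0.12],
  ],
)

```text
time_s: 0.85
position: [0.2092, 0.5885, 0.236]
tcp_rot: [[-0.143, 0.99, -0.001], [0.99, 0.143, -0.001], [-0.001, -0.001, -1.0]]
force: [0.2, 0.2, -0.3]
opening: 0.402
grasp_force: 0.0
```

send_rows(
  plan=[
    [255,-0.033,0.0145,0,0],
    [255,-0.033,0.0145,0,0],
    [255,-0.033,0.0145,0,0],
    [255,-0.033,0.0145,0,0],
    [255,-0.033,0.0145,0,0],
    [255,-0.033,0.0145,0,0],
    [255,-0.033,0.0145,0,0],
    [255,-0.033,0.0145,0,0],
    [255,-0.033,0.0145,0,0],
    [255,-0.033,0.0145,0,0],
    [255,-0.033,0.0145,0,0],
    [255,-0.033,0.0145,0,0],
    [255,-0.033,0.0145,0,0],
    [255,-0.033,0.0145,0,0],
    [255,-0.033,0.0145,0,0],
    [255,-0.033,0.0145,0,0],
    [255,-0.033,0.0145,0,0],
    [255,-0.033,0.0145,0,0],
    [255,-0.033,0.0145,0,0],
    [255,-0.033,0.0145,0,0],
  ],
)

```text
time_s: 2.52
position: [0.5945, -0.0224, 0.2361]
tcp_rot: [[-0.148, 0.989, -0.001], [0.989, 0.148, 0.0], [0.001, -0.001, -1.0]]
force: [0.6, 1.0, -0.6]
opening: 0.005
grasp_force: 0.0
```

send_rows(
  plan=[
    [255,0,0,0.026,0],
    [255,0,0,0.026,0],
    [255,0,0,0.026,0],
    [255,0,0,0.026,0],
    [255,0,0,0.026,0],
    [255,0,0,0.026,0],
    [255,0,0,0,0],
  ],
)

```text
time_s: 3.1
position: [0.5902, -0.0201, 0.0754]
tcp_rot: [[-0.148, 0.989, -0.011], [0.989, 0.148, 0.002], [0.004, -0.01, -1.0]]
force: [-1.7, 0.6, 0.1]
opening: 0.001
grasp_force: 0.0
```

send_rows(
  plan=[
    [255,0.008,0,0,0],
    [255,0.008,0,0,0],
    [255,0.008,0,0,0],
    [255,0.008,0,0,0],
    [255,0.006,0,0,0],
    [255,0.006,0,0,0],
    [255,0.006,0,0,0],
    [255,0.006,0,0,0],
    [255,0.006,0,0,0],
    [255,0.006,0,0,0],
    [255,0.006,0,0,0],
    [255,0.006,0,0,0],
  ],
)

```text
time_s: 4.1
position: [0.5822, 0.0588, 0.0804]
tcp_rot: [[-0.148, 0.989, -0.0], [0.989, 0.148, -0.0], [-0.0, -0.0, -1.0]]
force: [1.0, -2.8, 0.4]
opening: 0.005
grasp_force: 1.2
```

```bash
python3 - <<'E'
from h import *
p,d=capture("top"); q,e=capture("scene")
a=cv2.resize(p[140:225,155:290],(400,300)); b=cv2.resize(q[200:310,325,None] if 0 else q[200:310,325:475],(400,300))
cv2.imwrite("pics/push1.png",np.hstack([a,b]))
E
```

```text
(no output)
```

View pics/push1.png

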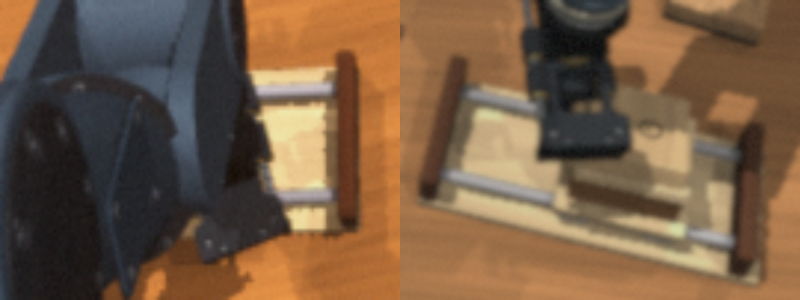

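The scene view shows the fingers on the push board and the sled moving left. The tool yaw has the wrong sign (17° off the rail), so I back off, turn and recentre.

send_rows(
  plan=[
    [255,-0.012,0,0,0],
    [255,0,0,0,0.1],
    [255,0,0,0,0.1],
    [255,0,0,0,0.097],
    [255,0,0.01,0,0],
    [255,0,0.01,0,0],
    [255,0,0,0,0],
  ],
)

```text
time_s: 4.78
position: [0.606, 0.0422, 0.0806]
tcp_rot: [[0.148, 0.989, 0.003], [0.989, -0.148, -0.0], [0.0, 0.003, -1.0]]
force: [0.6, 0.3, -0.7]
opening: 0.006
grasp_force: 0.0
```

send_rows(
  plan=[
    [255,0.006,0,0,0],
    [255,0.006,0,0,0],
    [255,0.006,0,0,0],
    [255,0.006,0,0,0],
    [255,0.004,0,0,0],
    [255,0.004,0,0,0],
    [255,0.004,0,0,0],
    [255,0.004,0,0,0],
  ],
)

```text
time_s: 5.45
position: [0.6091, 0.0835, 0.0803]
tcp_rot: [[0.147, 0.989, -0.002], [0.989, -0.147, -0.0], [-0.0, -0.002, -1.0]]
force: [-1.6, -1.4, 0.2]
opening: 0.007
grasp_force: 1.1
```

send_rows(
  plan=[
    [255,0.003,0,0,0],
    [255,0.003,0,0,0],
    [255,0.002,0,0,0],
    [255,0.002,0,0,0],
    [255,0,0,0,0],
  ],
)

```text
time_s: 5.87
position: [0.6109, 0.0922, 0.0805]
tcp_rot: [[0.147, 0.989, -0.001], [0.989, -0.147, -0.001], [-0.001, -0.001, -1.0]]
force: [-2.4, -3.2, 0.4]
opening: 0.003
grasp_force: 1.8
```

send_rows(
  plan=[
    [255,0.002,0,0,0],
    [255,0.002,0,0,0],
    [255,0,0,0,0],
  ],
)

```text
time_s: 6.12
position: [0.6117, 0.0967, 0.0805]
tcp_rot: [[0.148, 0.989, -0.0], [0.989, -0.148, -0.0], [-0.0, -0.0, -1.0]]
force: [-1.8, -3.2, -0.6]
opening: 0.005
grasp_force: 1.2
```

```bash
python3 - <<'E'
from h import *
q,e=capture("scene")
cv2.imwrite("pics/push2.png",cv2.resize(q[200:310,325:475],(600,440),interpolation=cv2.INTER_CUBIC))
E
```

```text
(no output)
```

View pics/push2.png

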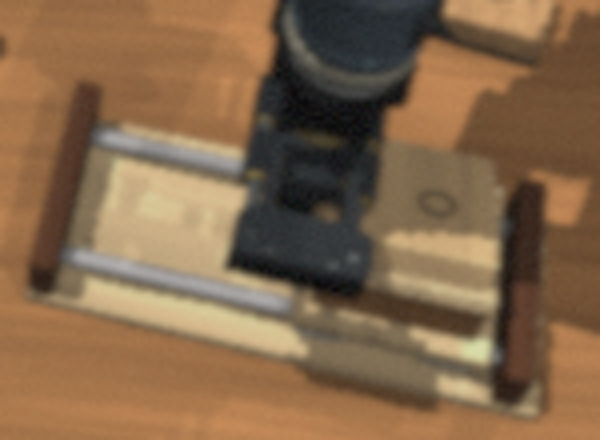

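The sled is near the left block (about (505,310)), with a small gap left. I keep pushing in small steps until the force rises.

send_rows(
  plan=[
    [255,0.002,0,0,0],
    [255,0.002,0,0,0],
    [255,0.002,0,0,0],
    [255,0,0,0,0],
  ],
)

```text
time_s: 6.5
position: [0.6135, 0.1038, 0.0807]
tcp_rot: [[0.148, 0.989, 0.002], [0.989, -0.148, 0.001], [0.002, 0.002, -1.0]]
force: [-0.4, 0.3, -0.4]
opening: 0.005
grasp_force: 0.0
```

send_rows(
  plan=[
    [255,0.0015,0,0,0],
    [255,0.0015,0,0,0],
    [255,0,0,0,0],
  ],
)

```text
time_s: 6.75
position: [0.6139, 0.1053, 0.0808]
tcp_rot: [[0.147, 0.989, 0.001], [0.989, -0.147, -0.001], [-0.001, 0.002, -1.0]]
force: [-1.2, -4.4, -0.4]
opening: 0.001
grasp_force: 2.2
```

send_rows(
  plan=[
    [255,0.001,0,0,0],
    [255,0.001,0,0,0],
    [255,0,0,0,0],
  ],
)

```text
time_s: 7.0
position: [0.6139, 0.1053, 0.0808]
tcp_rot: [[0.146, 0.989, 0.0], [0.989, -0.146, -0.004], [-0.004, 0.001, -1.0]]
force: [-1.5, -10.3, 0.8]
opening: -0.0
grasp_force: 5.2
```

send_rows(
  plan=[
    [255,-0.01,0,0,0],
    [255,-0.02,0,0,0],
    [0,-0.02,0,-0.03,0],
    [0,-0.02,0,-0.04,0],
    [0,0,0,-0.04,0],
    [0,0,0,-0.04,0],
    [0,0,0,-0.03,0],
    [0,0,0,0,0],
    [0,0,0,0,0],
  ],
)

```text
time_s: 7.75
position: [0.605, 0.0402, 0.2606]
tcp_rot: [[0.148, 0.989, 0.007], [0.989, -0.148, 0.001], [0.002, 0.007, -1.0]]
force: [0.6, 1.1, -0.2]
opening: 0.448
grasp_force: 0.0
```

```bash
python3 - <<'E'
from h import *
np.set_printoptions(precision=4,suppress=True)
c=calibration("wrist"); s=read_state(); print(s["position"],c["xyz"],c["rotation"],c["fx"])
p,d=capture("wrist"); np.savez("pics/w1.npz",p=p,d=d,**c)
t,td=capture("top"); q,qd=capture("scene"); np.savez("pics/s1.npz",t=t,td=td,q=q,qd=qd)
cv2.imwrite("pics/w1.png",np.vstack([cv2.resize(p,(480,300)),np.hstack([cv2.resize(t[140:225,155:290],(240,160)),cv2.resize(q[200:310,325:475],(240,160))])]))
E
```

```text
[0.605  0.0402 0.2606] [0.6141 0.1048 0.409 ] [[ 0.989  -0.1449 -0.0288]
 [-0.1475 -0.9599 -0.2384]
 [ 0.0069  0.2401 -0.9707]] 319.6919854969998
```

View pics/w1.png

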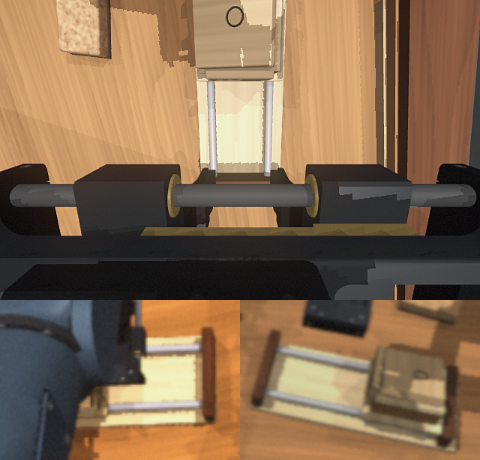

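The wrist view shows the ring at full-scale pixel (313,21) and the sled at the top of the frame. In the scene inset the sled is home against the left block.

```bash
cat > ring.py <<'E'
from h import *
np.set_printoptions(precision=4,suppress=True)
def ring(img,d,c,box,nominal=False):
    a,b,e,f=box; X=cloud(c,d); g=cv2.cvtColor(img,cv2.COLOR_BGR2GRAY)[b:f,a:e]
    bg=cv2.medianBlur(g,0x15); m=((bg.astype(int)-g)>25).astype(np.uint8)
    n,l,st,ce=cv2.connectedComponentsWithStats(m,connectivity=8)
    i=1+np.argmax(st[1:,4]); k=np.argwhere(l==i)[:,::-1].astype(np.float32)
    hull=cv2.convexHull(k); el=cv2.fitEllipse(hull) if len(hull)>=5 else None; u=(k.min(0)+k.max(0))/2+[a,b]
    u0=(el[0][0]+a,el[0][1]+b); print("px",u,u0,el[1],st[i])
    Q=X[int(u[1])-8:int(u[1])+9,int(u[0])-8:int(u[0])+9].reshape(-1,3); Q=Q[~np.isnan(Q[:,2])]
    cc=np.median(Q,0); o,r=ray(c,*u0); N=np.array([-.339,.051,.94])
    N=np.linalg.svd(Q-Q.mean(0))[2][2]; N*=np.sign(N[2]); P=o+r*((Q.mean(0)-o)@N)/(r@N)
    print("P",P,"N",N,"z103:",onplane(c,*u0,.103)); return P,u0
E
python3 - <<'E'
from ring import *
w=np.load("pics/w1.npz"); c={k:w[k] for k in("xyz","rotation","fx","fy","cx","cy")}
P,u=ring(w["p"],w["d"],c,(285,0,345,50))
s=np.load("pics/s1.npz"); cs=calibration("scene"); sb=ring(s["q"],s["qd"],cs,(420,232,450,262))
print("tri",tri(c,u,cs,sb[1]))
X=cloud(c,w["d"])
# face region plane fit + rods yaw
Q=X[0:75,268:355].reshape(-1,3); Q=Q[Q[:,2]>.08]; 
ctr=Q.mean(0)
for _ in range(4):
    N=np.linalg.svd(Q-Q.mean(0),full_matrices=False)[2][2]; N*=np.sign(N[2]); r=abs((Q-Q.mean(0))@N); Q=Q[r<max(.003,2*r.std())] if _<3 else Q
print("face",N,Q.mean(0),len(Q),np.degrees(np.arccos(N[2])))
R=X[105:235,270:370]; m=(R[...,2]>.027)&(R[...,2]<.04)
n,l,st,ce=cv2.connectedComponentsWithStats(m.astype(np.uint8))
for i in np.argsort(-st[1:,4])[:2]+1:
    q=R[l==i][:,:2].astype(np.float32); v=cv2.fitLine(q,cv2.DIST_HUBER,0,.01,.01).ravel(); print("rod",st[i],v,np.arctan2(v[0]*np.sign(v[1]),abs(v[1])))
E
```

```text
px [312.5  22. ] (312.7562618255615, 21.734939575195312) (23.66364097595215, 28.65369987487793) [ 16   8  24  29 227]
P [0.6189 0.1865 0.1033] N [-0.3396  0.0808  0.9371] z103: [0.6189 0.1866 0.103 ]Traceback (most recent call last):
  File "<stdin>", line 4, in <module>
  File "ring.py", line 9, in ring
    u0=(el[0][0]+a,el[0][1]+b); print("px",u,u0,el[1],st[i])
        ~~^^^
TypeError: 'NoneType' object is not subscriptable
```

```bash
python3 - <<'E'
from ring import *
w=np.load("pics/w1.npz"); c={k:w[k] for k in("xyz","rotation","fx","fy","cx","cy")}
X=cloud(c,w["d"])
R=X[105:235,270:370]; m=(R[...,2]>.027)&(R[...,2]<.04)
n,l,st,ce=cv2.connectedComponentsWithStats(m.astype(np.uint8))
for i in np.argsort(-st[1:,4])[:2]+1:
    q=R[l==i][:,:2].astype(np.float32); v=cv2.fitLine(q,cv2.DIST_HUBER,0,.01,.01).ravel(); print("rod",st[i],v,np.arctan2(v[0]*np.sign(v[1]),abs(v[1])))
X=cloud(calibration("scene"),np.load("pics/scene0.npy")); m=(X[...,2]>.08)&(X[...,1]<-.1)&(X[...,1]>-.6)&(X[...,0]>.25)&(X[...,0]<.7)
n,l,st,ce=cv2.connectedComponentsWithStats(m.astype(np.uint8))
for i in range(1,n):
    if st[i,4]>30: q=X[l==i]; print(ce[i],st[i,4],np.percentile(q,[2,98],axis=0))
E
```

```text
rod [   4    3   91  127 2587] [ 0.5515 -0.8342  0.6043  0.0424] -0.5841791
rod [0 3 3 1 3] [ 0.9876 -0.1569  0.5604  0.1244] -1.4132453
[237.4281 145.3018] 285 [[ 0.3305 -0.3748  0.0815]
 [ 0.3631 -0.3388  0.1473]]
[190.7708 153.9136] 301 [[ 0.3783 -0.4948  0.0825]
 [ 0.4104 -0.4582  0.1471]]
[219.0466 173.3808] 386 [[ 0.4432 -0.3931  0.0818]
 [ 0.4726 -0.3639  0.1629]]
[297.8959 189.733 ] 442 [[ 0.4592 -0.1923  0.0819]
 [ 0.4967 -0.1425  0.1522]]
[206.0093 210.295 ] 322 [[ 0.5582 -0.402   0.0826]
 [ 0.5895 -0.3661  0.147 ]]
[249.469  220.8759] 145 [[ 0.5678 -0.2875  0.0828]
 [ 0.592  -0.262   0.1159]]
```

send_rows(
  plan=[
    [0,0,0,0,0.116],
    [0,0,0,0,0.116],
    [0,0,0,0,0.116],
    [0,0,0,0,0.116],
    [0,0,0,0,0.116],
    [0,0,0,0,0.116],
    [0,0,0,0,0.116],
    [0,0,0,0,0.116],
    [0,0,0,0,0.116],
    [0,0,0,0,0.116],
    [0,0,0,0,0.116],
    [0,0,0,0,0.116],
  ],
)

```text
time_s: 8.9
position: [0.6023, 0.0403, 0.2554]
tcp_rot: [[1.0, 0.025, -0.004], [0.025, -1.0, 0.001], [-0.004, -0.001, -1.0]]
force: [-0.6, 0.9, 0.1]
opening: 0.997
grasp_force: 0.0
```

send_rows(
  plan=[
    [0,-0.0115,0.03,0,0],
    [0,-0.0115,0.03,0,0],
    [0,-0.0115,0.03,0,0],
    [0,-0.0115,0.03,0,0],
    [0,-0.0115,0.03,0,0],
    [0,-0.0115,0.03,0,0],
    [0,-0.0115,0.03,0,0],
    [0,-0.0115,0.03,0,0],
    [0,-0.0115,0.03,0,0],
    [0,-0.0115,0.03,0,0],
    [0,-0.0115,0.03,0,0],
    [0,-0.0115,0.03,0,0],
    [0,-0.0115,0.03,0,0],
    [0,-0.0115,0.028,0,0],
    [0,0,0,0,0],
  ],
)

```text
time_s: 10.15
position: [0.4532, -0.388, 0.2556]
tcp_rot: [[1.0, 0.026, -0.002], [0.026, -1.0, -0.001], [-0.002, 0.001, -1.0]]
force: [0.4, 1.1, 0.8]
opening: 1.003
grasp_force: 0.0
```

```bash
python3 - <<'E'
from ring import *
s=read_state(); print(s["position"],s["tcp_rot"],s["joint_positions"])
c=calibration("wrist"); p,d=capture("wrist"); cv2.imwrite("pics/w2.png",p); np.savez("pics/w2.npz",p=p,d=d,**c)
X=cloud(c,d); hsv=cv2.cvtColor(p,cv2.COLOR_BGR2HSV)
m=((X[...,2]>.153)&(X[...,2]<.17)&(abs(X[...,0]-.456)<.035)&(abs(X[...,1]+.38)<.035)).astype(np.uint8)
print(m.sum()); q=X[m>0]; print(q.mean(0),cv2.minAreaRect(q[:,:2].astype(np.float32)))
m=((abs(X[...,2]-.06)<.006)&(abs(X[...,0]-.456)<.06)&(abs(X[...,1]+.38)<.06)); q=X[m]; print(len(q),q.mean(0),cv2.minAreaRect(q[:,:2].astype(np.float32)))
E
```

```text
[ 0.4532 -0.388   0.2556] [[ 0.9997  0.0258 -0.002 ]
 [ 0.0258 -0.9997 -0.001 ]
 [-0.002   0.0009 -1.    ]] [-51.224   26.8359  85.0356  -0.1317  68.1556  37.3489]
1387
[ 0.4585 -0.3819  0.1599] ((0.4573467969894409, -0.38167014718055725), (0.030721599236130714, 0.029526710510253906), 1.9199192523956299)
3604 [ 0.4658 -0.3824  0.06  ] ((0.45721331238746643, -0.3819039463996887), (0.08007773011922836, 0.08010393381118774), 78.09585571289062)
```

send_rows(
  plan=[
    [0,0.0043,-0.0062,0,0],
    [0,0,0,0.0226,0],
    [0,0,0,0.0226,0],
    [0,0,0,0.0226,0],
    [0,0,0,0.0226,0],
    [0,0,0,0.0226,0],
    [0,0,0,0.0226,0],
    [0,0,0,0,0],
    [0,0,0,0,0],
  ],
)

```text
time_s: 10.95
position: [0.4594, -0.3737, 0.1208]
tcp_rot: [[0.999, 0.033, -0.003], [0.033, -0.999, 0.004], [-0.003, -0.004, -1.0]]
force: [0.6, 0.1, 0.3]
opening: 0.999
grasp_force: 0.0
```

send_rows(
  plan=[
    [255,0,0,0,0],
    [255,0,0,0,0],
    [255,0,0,0,0],
    [255,0,0,0,0],
    [255,0,0,0,0],
    [255,0,0,0,0],
    [255,0,0,0,0],
    [255,0,0,0,0],
    [255,0,0,0,0],
    [255,0,0,0,0],
    [255,0,0,0,0],
    [255,0,0,0,0],
  ],
)

```text
time_s: 11.95
position: [0.4597, -0.3785, 0.1223]
tcp_rot: [[1.0, 0.031, 0.001], [0.031, -1.0, -0.004], [0.001, 0.004, -1.0]]
force: [-1.0, -5.4, -2.4]
opening: 0.345
grasp_force: 29.9
```

send_rows(
  plan=[
    [255,0,0.004,0,0],
    [255,0,0,-0.005,0],
    [255,0,0,-0.005,0],
    [255,0,0,-0.005,0],
    [255,0,0,-0.004,0],
    [255,0,0,0,0],
    [255,0,0,0,0],
  ],
)

```text
time_s: 12.53
position: [0.4597, -0.3803, 0.1417]
tcp_rot: [[1.0, 0.031, 0.0], [0.031, -1.0, -0.0], [0.0, 0.0, -1.0]]
force: [-0.6, 0.1, -1.9]
opening: 0.35
grasp_force: 30.0
```

send_rows(
  plan=[
    [255,-0.003,0,0,0],
    [255,-0.003,0,0,0],
    [255,-0.003,0,0,0],
    [255,-0.003,0,0,0],
    [255,0,0,0,0],
  ],
)

```text
time_s: 12.95
position: [0.4499, -0.3811, 0.1419]
tcp_rot: [[1.0, 0.028, 0.007], [0.028, -1.0, -0.001], [0.007, 0.001, -1.0]]
force: [6.0, 2.3, -1.8]
opening: 0.34
grasp_force: 30.0
```

send_rows(
  plan=[
    [255,-0.003,0,0,0],
    [255,-0.003,0,0,0],
    [255,-0.003,0,0,0],
    [255,-0.003,0,0,0],
    [255,0,0,0,0],
  ],
)

```text
time_s: 13.37
position: [0.438, -0.3815, 0.142]
tcp_rot: [[1.0, 0.028, 0.007], [0.028, -1.0, -0.001], [0.007, 0.002, -1.0]]
force: [5.2, 1.1, -0.4]
opening: 0.347
grasp_force: 30.0
```

send_rows(
  plan=[
    [255,-0.003,0,0,0],
    [255,-0.003,0,0,0],
    [255,-0.003,0,0,0],
    [255,-0.003,0,0,0],
    [255,0,0,0,0],
    [255,0,0,0,0],
  ],
)

```text
time_s: 13.87
position: [0.426, -0.3823, 0.1416]
tcp_rot: [[1.0, 0.029, 0.006], [0.029, -1.0, -0.002], [0.006, 0.002, -1.0]]
force: [6.0, 0.8, -3.2]
opening: 0.343
grasp_force: 30.0
```

```bash
python3 - <<'E'
from ring import *
q,e=capture("scene"); t,_=capture("top"); w,_=capture("wrist"); np.savez("pics/tilt.npz",q=q,e=e)
cv2.imwrite("pics/tilt.png",np.hstack([cv2.resize(q[120:240,160:280],(400,400)),cv2.resize(w,(400,400))]))
E
```

```text
(no output)
```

View pics/tilt.png

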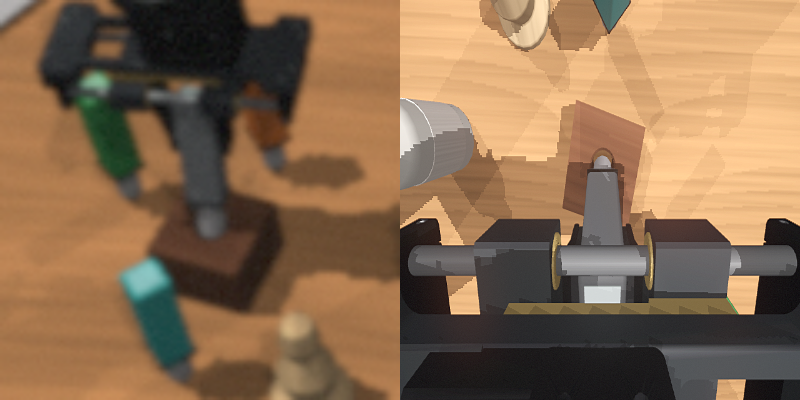

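The wrist view shows the handle tilted, with the nose still in the hole at (602,160). I lift it out along its axis and measure the tilt.

send_rows(
  plan=[
    [255,-0.001,0,-0.006,0],
    [255,-0.003,0,-0.01,0],
    [255,-0.003,0,-0.01,0],
    [255,0,0,-0.02,0],
    [255,0,0,-0.03,0],
    [255,0,0,-0.03,0],
    [255,0,0,-0.02,0],
    [255,0,0,0,0],
    [255,0,0,0,0],
  ],
)

```text
time_s: 14.77
position: [0.4161, -0.382, 0.2682]
tcp_rot: [[1.0, 0.031, 0.001], [0.031, -1.0, -0.002], [0.001, 0.002, -1.0]]
force: [-1.2, 0.1, -3.1]
opening: 0.345
grasp_force: 30.0
```

```bash
cat > tilt.py <<'E'
from ring import *
s=read_state(); p0=s["position"]; R=s["tcp_rot"]; print(p0,R[:,0])
c=calibration("wrist"); p,d=capture("wrist"); np.savez("pics/t.npz",p=p,d=d,**c); cv2.imwrite("pics/t.png",p)
X=(cloud(c,d)-p0)@R   # tool frame
m=(abs(X[...,1])<.013)&(X[...,2]>.02)&(X[...,2]<.09)&(abs(X[...,0])<.07)
Q=X[m]
for _ in range(5):
    cc=np.median(Q,0); N=np.linalg.svd(Q-Q.mean(0),full_matrices=False)[2][2]; N*=np.sign(N[0]); r=abs((Q-Q.mean(0))@N); Q=Q[r<max(.0015,2*r.std())]
print("n",len(Q),"N",N,"tilt",np.degrees(np.arctan2(-N[2],N[0])),"roll",np.degrees(np.arcsin(N[1])),Q.min(0),Q.max(0),"res",r.std())
# axis (tool frame): down direction, in plane, no y
a=np.array([-N[2],0,N[0]]); a/=np.linalg.norm(a); b=Q.mean(0)-.015*N; b[1]=(Q[:,1].min()+Q[:,1].max())/2
print("axis pt",b,"dir",a)
# extreme along axis: nose end/tip
m=(abs(X[...,1]-b[1])<.009)&(X[...,2]>.02)&(X[...,2]<.16); Y=X[m]; t=(Y-b)@a; off=np.linalg.norm((Y-b)-t[:,None]*a,axis=1); k=off<.03
h,e=np.histogram(t[k],np.arange(-.06,.16,.005)); print(list(zip(np.round(e[:-1]*1000).astype(int),h)))
E
python3 tilt.py
```

```text
[ 0.4161 -0.382   0.2682] [0.9995 0.0306 0.0005]
n 1085 N [ 0.9824 -0.0032 -0.1868] tilt 10.7684606142582 roll -0.18073058770513906 [ 0.0259 -0.013   0.0201] [0.0394 0.013  0.0853] res 0.0003861283043764854
axis pt [ 0.0156 -0.      0.0411] dir [0.1868 0.     0.9824]
[(np.int64(-60), np.int64(0)), (np.int64(-55), np.int64(0)), (np.int64(-50), np.int64(0)), (np.int64(-45), np.int64(0)), (np.int64(-40), np.int64(0)), (np.int64(-35), np.int64(0)), (np.int64(-30), np.int64(0)), (np.int64(-25), np.int64(0)), (np.int64(-20), np.int64(107)), (np.int64(-15), np.int64(128)), (np.int64(-10), np.int64(134)), (np.int64(-5), np.int64(111)), (np.int64(0), np.int64(108)), (np.int64(5), np.int64(112)), (np.int64(10), np.int64(94)), (np.int64(15), np.int64(0)), (np.int64(20), np.int64(1)), (np.int64(25), np.int64(38)), (np.int64(30), np.int64(67)), (np.int64(35), np.int64(73)), (np.int64(40), np.int64(64)), (np.int64(45), np.int64(32)), (np.int64(50), np.int64(0)), (np.int64(55), np.int64(0)), (np.int64(60), np.int64(0)), (np.int64(65), np.int64(0)), (np.int64(70), np.int64(0)), (np.int64(75), np.int64(0)), (np.int64(80), np.int64(0)), (np.int64(85), np.int64(0)), (np.int64(90), np.int64(0)), (np.int64(95), np.int64(0)), (np.int64(100), np.int64(0)), (np.int64(105), np.int64(0)), (np.int64(110), np.int64(0)), (np.int64(115), np.int64(0)), (np.int64(120), np.int64(0)), (np.int64(125), np.int64(0)), (np.int64(130), np.int64(0)), (np.int64(135), np.int64(0)), (np.int64(140), np.int64(0)), (np.int64(145), np.int64(0)), (np.int64(150), np.int64(0))]
```

Tilt is only 10.8°. I'll add more by dragging the nose against the outside +x edge of the stand, measuring the tilt while it is loaded.

send_rows(
  plan=[
    [255,0.025,0,0,0],
    [255,0.025,0,0,0],
    [255,0.025,0,0,0],
    [255,0,0,0,0],
    [255,0,0,0.03,0],
    [255,0,0,0.03,0],
    [255,0,0,0.03,0],
    [255,0,0,0.03,0],
    [255,0,0,0.017,0],
    [255,0,0,0,0],
    [255,0,0,0,0],
  ],
)

```text
time_s: 15.73
position: [0.4899, -0.3783, 0.1279]
tcp_rot: [[1.0, 0.031, -0.004], [0.031, -1.0, 0.004], [-0.004, -0.004, -1.0]]
force: [0.6, 0.5, -1.9]
opening: 0.349
grasp_force: 30.0
```

send_rows(
  plan=[
    [255,-0.003,0,0,0],
    [255,-0.003,0,0,0],
    [255,-0.003,0,0,0],
    [255,-0.003,0,0,0],
    [255,-0.003,0,0,0],
    [255,-0.003,0,0,0],
    [255,0,0,0,0],
  ],
)

```text
time_s: 16.32
position: [0.4772, -0.3821, 0.1324]
tcp_rot: [[1.0, 0.029, 0.01], [0.029, -1.0, -0.006], [0.01, 0.006, -1.0]]
force: [7.4, -0.9, -2.3]
opening: 0.345
grasp_force: 30.0
```

```bash
sed -i '/histogram/d' tilt.py; python3 tilt.py
```

```text
[ 0.4772 -0.3821  0.1324] [0.9995 0.0288 0.01  ]
n 1170 N [ 0.9716  0.0022 -0.2365] tilt 13.681352642797423 roll 0.12567149439421382 [ 0.0289 -0.013   0.02  ] [0.0454 0.013  0.0832] res 0.00038091937731870646
axis pt [0.02   0.     0.0418] dir [0.2365 0.     0.9716]
```

send_rows(
  plan=[
    [255,-0.003,0,0,0],
    [255,-0.003,0,0,0],
    [255,-0.003,0,0,0],
    [255,-0.003,0,0,0],
    [255,0,0,0,0],
  ],
)

```text
time_s: 16.78
position: [0.4654, -0.3832, 0.1328]
tcp_rot: [[1.0, 0.029, 0.011], [0.029, -1.0, -0.008], [0.01, 0.008, -1.0]]
force: [7.9, -0.9, -1.2]
opening: 0.343
grasp_force: 30.0
```

```bash
python3 tilt.py
```

```text
[ 0.4654 -0.3832  0.1328] [0.9995 0.0289 0.0104]
n 1249 N [ 0.9484  0.0002 -0.317 ] tilt 18.484330153682553 roll 0.00971317340852931 [ 0.035  -0.013   0.0201] [0.0561 0.013  0.0792] res 0.00039139276201403657
axis pt [0.028  0.     0.0424] dir [0.317  0.     0.9484]
```

send_rows(
  plan=[
    [255,-0.003,0,0,0],
    [255,-0.003,0,0,0],
    [255,0,0,0,0],
    [255,0.01,0,0,0],
    [255,0.01,0,0,0],
    [255,0,0,0,0],
  ],
)

```text
time_s: 17.33
position: [0.4772, -0.38, 0.1307]
tcp_rot: [[0.999, 0.032, 0.001], [0.032, -0.999, -0.001], [0.001, 0.001, -1.0]]
force: [-0.3, 0.1, -2.2]
opening: 0.342
grasp_force: 30.0
```

```bash
python3 tilt.py
```

```text
[ 0.4772 -0.38    0.1307] [0.9995 0.032  0.0011]
n 1285 N [ 0.9361  0.001  -0.3519] tilt 20.601314717481927 roll 0.05737384206756438 [ 0.0381 -0.013   0.02  ] [0.0608 0.013  0.0769] res 0.0003958458726913403
axis pt [0.0318 0.     0.0426] dir [0.3519 0.     0.9361]
```

Free tilt is 20.6°. Next I find where the nose end and tip sit in the tool frame.

```bash
cat >> tilt.py <<'E'
t=(Q-b)@a; print("face t",np.percentile(t,[0,1,50,95,99,100]))
h=np.histogram(t,np.arange(.0,.06,.002))[0]; print("face hist",h)
m=(abs(X[...,1]-b[1])<.012)&(abs(X[...,0])<.12)&(X[...,2]>.02)&(X[...,2]<.12); Y=X[m]; t=(Y-b)@a; v=(Y-b)@N
k=abs(v)<.02; print("nose/tip: t bins 2mm from 10, n, max offset")
for e in np.arange(.010,.07,.002):
    j=k&(t>=e)&(t<e+.002)
    if j.sum(): print(round(e*1e3),j.sum(),np.round(1e3*np.percentile(v[j],[2,50,98]),1))
E
python3 tilt.py
```

```text
[ 0.4761 -0.3797  0.1302] [ 0.9995  0.0324 -0.0006]
n 1263 N [ 0.9354 -0.0016 -0.3535] tilt 20.704242926474357 roll -0.09027272278240474 [ 0.0381 -0.013   0.02  ] [0.0608 0.013  0.076 ] res 0.0004030051963881655
axis pt [0.0318 0.     0.0424] dir [0.3535 0.     0.9354]
face t [-0.0187 -0.0184 -0.0056  0.035   0.0395  0.0414]
face hist [70 31  9  0  2  0  0  2 10 14 18 22 23 34 25 31 22 32 19 18  9  0  0  0
  0  0  0  0  0]
nose/tip: t bins 2mm from 10, n, max offset
14 2 [13.9 14.3 14.7]
16 17 [13.  13.6 14.4]
18 34 [12.2 13.4 14.3]
20 32 [11.5 13.7 14.6]
22 46 [10.6 13.5 14.9]
24 43 [ 9.9 13.5 15. ]
26 55 [ 9.4 14.  15.4]
28 40 [ 9.5 14.  15.7]
30 48 [ 6.8 14.2 15.8]
32 41 [ 8.6 13.8 15.9]
34 55 [ 6.3 14.8 16.3]
36 38 [ 8.3 14.9 16.4]
38 47 [ 6.1 15.  16.6]
40 23 [ 6.  14.  16.5]
```

View pics/t.png

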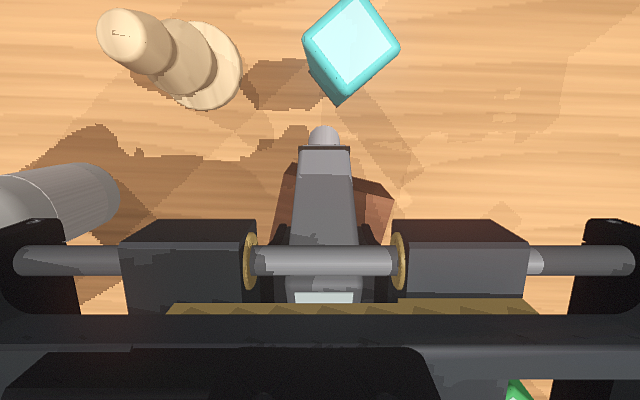

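```bash
python3 - <<'E'
from ring import *
w=np.load("pics/t.npz"); c={k:w[k] for k in("xyz","rotation","fx","fy","cx","cy")}
p0=np.array([.4761,-.3797,.1302]); s=read_state(); R=s["tcp_rot"]; print(s["position"],c["xyz"])
X=(cloud(c,w["d"])-s["position"])@R
for v in range(120,312,6): print(v,w["d"][v,323].round(4),(1e3*X[v,323]).round(1),w["p"][v,323])
E
```

```text
[ 0.4754 -0.3794  0.13  ] [ 0.5422 -0.3778  0.2785]
120 0.2712 [ 65.2   0.1 130.5] [122 171 220]
126 0.2158 [61.6  0.1 72.5] [181 179 185]
132 0.2087 [57.9  0.1 64.3] [179 179 188]
138 0.2045 [54.4  0.1 59.1] [181 181 189]
144 0.199 [51.1  0.1 52.6] [164 165 174]
150 0.186 [48.7  0.2 38.5] [158 157 160]
156 0.1815 [45.8  0.2 33.3] [152 152 157]
162 0.1775 [43.1  0.2 28.4] [151 151 155]
168 0.1734 [40.4  0.2 23.5] [151 150 154]
174 0.17 [37.9  0.2 19.4] [118 118 124]
180 0.1657 [35.6  0.2 14.5] [116 115 120]
186 0.1615 [33.4  0.2  9.6] [117 116 122]
192 0.158 [31.2  0.2  5.4] [116 115 119]
198 0.1542 [29.3  0.2  1. ] [116 116 120]
204 0.1501 [27.6  0.2 -3.7] [116 115 119]
210 0.1471 [25.7  0.2 -7.2] [118 117 119]
216 0.1443 [ 23.8   0.2 -10.6] [117 116 118]
222 0.1427 [ 21.7   0.2 -12.8] [116 116 118]
228 0.1389 [ 20.4   0.2 -17. ] [116 116 117]
234 0.1367 [ 18.6   0.2 -19.7] [116 116 118]
240 0.1332 [ 17.4   0.2 -23.6] [117 116 117]
246 0.0843 [ 33.9   0.3 -69.9] [72 73 75]
252 0.0817 [ 33.4   0.3 -72.7] [125 124 126]
258 0.0798 [ 32.7   0.3 -74.7] [152 151 152]
264 0.0816 [ 30.5   0.3 -73.5] [171 169 170]
270 0.0802 [ 29.7   0.3 -75.2] [147 147 147]
276 0.12 [  9.2   0.2 -39.2] [116 116 117]
282 0.1199 [  7.    0.2 -39.8] [131 130 130]
288 0.1186 [  5.5   0.2 -41.6] [106 104 106]
294 0.1197 [  2.8   0.2 -41.1] [205 209 200]
300 0.1235 [ -1.5   0.2 -38.2] [204 207 198]
306 0.0739 [ 24.5   0.3 -82.9] [ 62  93 110]
```

The fit mixed the handle and the nose. Handle face is rows 150–240 and the nose is rows 126–146, so I redo the fit on the handle face only.

```bash
cat > tilt.py <<'E'
from ring import *
def tilt(path=None):
    s=read_state(); p0=s["position"]; R=s["tcp_rot"]
    c=calibration("wrist"); p,d=capture("wrist")
    X=(cloud(c,d)-p0)@R
    vv,uu=np.mgrid[:400,:640]
    m=(uu>300)&(uu<346)&(vv<243)&(vv>100)&(abs(X[...,1])<.012)&(X[...,2]>-.022)&(X[...,2]<.1)
    Q0=X[m]; Q=Q0[Q0[:,2]<.030]
    for _ in range(4):
        N=np.linalg.svd(Q-Q.mean(0),full_matrices=False)[2][2]; N*=np.sign(N[0]); r=abs((Q-Q.mean(0))@N); Q=Q[r<max(.0012,2.5*r.std())]
    a=np.array([-N[2],0,N[0]]); a/=np.linalg.norm(a); b=Q.mean(0)-.015*N; b[1]=0
    t=(Q0-b)@a; v=(Q0-b)@N
    f=abs(v-.015)<.0015; tend=np.percentile(t[f],99.5)
    n=(v>.004)&(v<.0125)&(t>tend+.005)&(t<tend+.04); nend=t[n].max() if n.any() else np.nan
    g=b-a*b[2]/a[2]*1.0; 
    print("pos",p0,"toolx",R[:,0],"n",len(Q),"tilt",np.degrees(np.arctan2(-N[2],N[0])),"roll",np.degrees(np.arcsin(N[1])),"res",r.std())
    print("axis at toolz=-5mm:",b+a*(-.005-b[2])/a[2],"handle end",b+tend*a,"nose end via handle",b+(tend+.03)*a,"seen nose end dt",nend-tend)
    tip=b+(tend+.044)*a; print("tip tool",tip,"world",p0+R@tip,"axis up world",-R@a); return tip
if __name__=="__main__": tilt()
E
python3 tilt.py
```

```text
pos [ 0.4754 -0.3794  0.13  ] toolx [ 0.9995  0.0321 -0.0014] n 3530 tilt 27.174169954457568 roll -0.014220945540825314 res 0.00024646241933723586
axis at toolz=-5mm: [ 0.0085  0.     -0.005 ] handle end [0.0371 0.     0.0508] nose end via handle [0.0508 0.     0.0775] seen nose end dt 0.03340072537912123
tip tool [0.0572 0.     0.09  ] world [ 0.5325 -0.3775  0.0399] axis up world [-0.4552 -0.0154  0.8903]
```

send_rows(
  plan=[
    [255,0.005,0,-0.03,0],
    [255,0,0,-0.035,0],
    [255,0,0,-0.035,0],
    [255,0,0,-0.035,0],
    [255,0,0,0,-0.116],
    [255,0,0,0,-0.116],
    [255,0,0,0,-0.116],
    [255,0,0,0,-0.116],
    [255,0,0,0,-0.116],
    [255,0,0,0,-0.116],
    [255,0,0,0,-0.116],
    [255,0,0,0,-0.116],
    [255,0,0,0,-0.116],
    [255,0,0,0,-0.116],
    [255,0,0,0,-0.116],
    [255,0,0,0,-0.116],
  ],
)

```text
time_s: 18.82
position: [0.4796, -0.3794, 0.2646]
tcp_rot: [[0.142, 0.99, -0.002], [0.99, -0.142, 0.001], [0.001, -0.002, -1.0]]
force: [0.2, -0.2, -2.7]
opening: 0.34
grasp_force: 30.0
```

send_rows(
  plan=[
    [255,0.026,0.006,0,0],
    [255,0.026,0.006,0,0],
    [255,0.026,0.006,0,0],
    [255,0.026,0.006,0,0],
    [255,0.026,0.006,0,0],
    [255,0.026,0.006,0,0],
    [255,0.026,0.006,0,0],
    [255,0.026,0.006,0,0],
    [255,0.026,0.006,0,0],
    [255,0.026,0.006,0,0],
    [255,0,0,0,0],
    [255,0,0,0,0],
  ],
)

```text
time_s: 19.82
position: [0.5776, -0.1302, 0.2647]
tcp_rot: [[0.145, 0.989, -0.002], [0.989, -0.145, 0.0], [-0.0, -0.002, -1.0]]
force: [-1.1, -0.8, -2.4]
opening: 0.345
grasp_force: 30.0
```

```bash
python3 tilt.py
```

```text
pos [ 0.5776 -0.1302  0.2647] toolx [ 0.1446  0.9895 -0.0002] n 3509 tilt 27.22060986889606 roll -0.007048360878199814 res 0.0002393800206303992
axis at toolz=-5mm: [ 0.008  0.    -0.005] handle end [0.0366 0.     0.0507] nose end via handle [0.0503 0.     0.0773] seen nose end dt 0.03431673805014161
tip tool [0.0567 0.     0.0898] world [ 0.5856 -0.074   0.1749] axis up world [-0.0644 -0.4526  0.8894]
```

send_rows(
  plan=[
    [255,0,0,0.03,0],
    [255,0,0,0.03,0],
    [255,0,0,0.03,0],
    [255,0,0,0.03,0],
    [255,0,0,0.022,0],
    [255,0,0,0.005,0],
    [255,0,0,0,0],
    [255,0,0,0,0],
  ],
)

```text
time_s: 20.53
position: [0.5787, -0.1327, 0.1189]
tcp_rot: [[0.149, 0.989, 0.001], [0.989, -0.149, -0.001], [-0.0, 0.001, -1.0]]
force: [1.1, -0.1, -2.7]
opening: 0.343
grasp_force: 30.0
```

send_rows(
  plan=[
    [255,0.003,0,0,0],
    [255,0.003,0,0,0],
    [255,0.003,0,0,0],
    [255,0.003,0,0,0],
    [255,0.003,0,0,0],
    [255,0,0,0,0],
  ],
)

```text
time_s: 21.03
position: [0.5805, -0.1158, 0.1186]
tcp_rot: [[0.147, 0.989, 0.0], [0.989, -0.147, 0.0], [0.0, 0.0, -1.0]]
force: [-0.1, 0.3, -1.7]
opening: 0.348
grasp_force: 30.0
```

```bash
python3 tilt.py
```

```text
pos [ 0.5805 -0.1158  0.1186] toolx [0.1465 0.9892 0.0001] n 3515 tilt 27.1621815929851 roll 0.0922673035103723 res 0.00024274878606294262
axis at toolz=-5mm: [ 0.008  0.    -0.005] handle end [0.0365 0.     0.0507] nose end via handle [0.0502 0.     0.0774] seen nose end dt 0.03409076808473184
tip tool [0.0566 0.     0.0898] world [ 0.5889 -0.0598  0.0288] axis up world [-0.0672 -0.4517  0.8897]
```

send_rows(
  plan=[
    [255,0.003,0,0,0],
    [255,0.003,0,0,0],
    [255,0.003,0,0,0],
    [255,0.003,0,0,0],
    [255,0,0,0,0],
  ],
)

```text
time_s: 21.5
position: [0.5827, -0.1079, 0.1193]
tcp_rot: [[0.144, 0.99, 0.001], [0.989, -0.144, -0.007], [-0.007, 0.002, -1.0]]
force: [-2.4, -7.7, 0.8]
opening: 0.342
grasp_force: 30.0
```

```bash
python3 tilt.py
```

```text
pos [ 0.5827 -0.1079  0.1193] toolx [ 0.1444  0.9895 -0.0065] n 3373 tilt 25.328224638457066 roll -0.21000498444521265 res 0.00023944161600066602
axis at toolz=-5mm: [ 0.007  0.    -0.005] handle end [0.0441 0.     0.0735] nose end via handle [0.057  0.     0.1006] seen nose end dt 0.008679437417201008
tip tool [0.0629 0.     0.1132] world [ 0.5919 -0.0464  0.0057] axis up world [-0.0628 -0.4172  0.9066]
```

send_rows(
  plan=[
    [255,0.003,0,0,0],
    [255,0.003,0,0,0],
    [255,0.002,0,0,0],
    [255,0,0,0,0],
  ],
)

```text
time_s: 21.88
position: [0.5846, -0.1005, 0.1197]
tcp_rot: [[0.145, 0.989, 0.003], [0.989, -0.145, -0.007], [-0.007, 0.004, -1.0]]
force: [-1.7, -8.7, 1.7]
opening: 0.345
grasp_force: 30.0
```

```bash
python3 tilt.py
```

```text
pos [ 0.5846 -0.1005  0.1197] toolx [ 0.145   0.9894 -0.0069] n 3032 tilt 21.44811179197267 roll -0.058456187854639886 res 0.0002272553934780133
axis at toolz=-5mm: [ 0.005  0.    -0.005] handle end [0.0355 0.     0.0726] nose end via handle [0.0465 0.     0.1005] seen nose end dt 0.013153015022754067
tip tool [0.0516 0.     0.1135] world [ 0.5924 -0.0503  0.0058] axis up world [-0.0558 -0.3549  0.9332]
```

send_rows(
  plan=[
    [255,0.003,0,0,0],
    [255,0,0,0,0],
    [255,-0.008,0,0,0],
    [255,-0.015,0,-0.005,0],
    [255,-0.015,0,-0.03,0],
    [255,0,0,-0.035,0],
    [255,0,0,-0.035,0],
    [255,0,0,-0.035,0],
    [255,0,0,0,0],
    [255,0,0,0,0],
  ],
)

```text
time_s: 22.77
position: [0.5792, -0.1318, 0.2604]
tcp_rot: [[0.148, 0.989, 0.005], [0.989, -0.148, -0.001], [-0.001, 0.005, -1.0]]
force: [-0.7, 0.7, -2.5]
opening: 0.34
grasp_force: 30.0
```

```bash
python3 tilt.py
```

```text
pos [ 0.5792 -0.1318  0.2604] toolx [ 0.1476  0.989  -0.0006] n 2904 tilt 19.899890054672973 roll -0.08338025457220927 res 0.00022624460852736965
axis at toolz=-5mm: [ 0.0044  0.     -0.005 ] handle end [0.0266 0.     0.0561] nose end via handle [0.0368 0.     0.0843] seen nose end dt 0.032061750272613945
tip tool [0.0415 0.     0.0975] world [ 0.5858 -0.0908  0.1629] axis up world [-0.0547 -0.3355  0.9405]
```

send_rows(
  plan=[
    [255,0,0,0,0.121],
    [255,0,0,0,0.121],
    [255,0,0,0,0.121],
    [255,0,0,0,0.121],
    [255,0,0,0,0.121],
    [255,0,0,0,0.121],
    [255,0,0,0,0.121],
    [255,0,0,0,0.121],
    [255,0,0,0,0.121],
    [255,0,0,0,0.121],
    [255,0,0,0,0.121],
    [255,0,0,0,0.121],
    [255,0,0,0,0.121],
  ],
)

```text
time_s: 23.9
position: [0.5764, -0.1306, 0.255]
tcp_rot: [[0.988, -0.155, -0.006], [-0.155, -0.988, 0.003], [-0.007, -0.002, -1.0]]
force: [0.3, 0.8, -2.3]
opening: 0.343
grasp_force: 30.0
```

send_rows(
  plan=[
    [255,-0.006,-0.032,0,0],
    [255,-0.006,-0.032,0,0],
    [255,-0.006,-0.032,0,0],
    [255,-0.006,-0.032,0,0],
    [255,-0.006,-0.032,0,0],
    [255,-0.006,-0.032,0,0],
    [255,-0.006,-0.032,0,0],
    [255,-0.006,-0.032,0,0],
    [255,-0.006,-0.032,0,0],
    [255,-0.006,-0.032,0,0],
    [255,0,0,0,0],
    [255,0,0,0,0],
  ],
)

```text
time_s: 24.9
position: [0.5646, 0.1955, 0.2553]
tcp_rot: [[0.989, -0.146, -0.006], [-0.146, -0.989, -0.001], [-0.006, 0.002, -1.0]]
force: [0.4, 0.2, -3.5]
opening: 0.347
grasp_force: 30.0
```

```bash
python3 tilt.py; python3 - <<'E'
from ring import *
w=np.load("pics/w1.npz"); c={k:w[k] for k in("xyz","rotation","fx","fy","cx","cy")}
X=cloud(c,w["d"]); Q=X[0:80,255:375].reshape(-1,3); Q=Q[(Q[:,2]>.08)&(Q[:,2]<.13)]
n0=np.array([-.339,.05,.94]); P=np.array([.6189,.1865,.1033]); Q=Q[abs((Q-P)@n0)<.004]
N=np.linalg.svd(Q-Q.mean(0),full_matrices=False)[2][2]; print(len(Q),N*np.sign(N[2]),np.ptp(Q,axis=0))
c=calibration("wrist"); p,d=capture("wrist"); np.savez("pics/w4.npz",p=p,d=d,**c); cv2.imwrite("pics/w4.png",p)
E
```

```text
pos [0.5646 0.1955 0.2553] toolx [ 0.9893 -0.146  -0.0059] n 2904 tilt 19.9540420771721 roll 0.04299013068531278 res 0.00022035759981034497
axis at toolz=-5mm: [ 0.005  0.    -0.005] handle end [0.0272 0.     0.0562] nose end via handle [0.0375 0.     0.0844] seen nose end dt 0.03141420261033466
tip tool [0.0422 0.     0.0976] world [0.6058 0.1892 0.1575] axis up world [-0.3319  0.0506  0.942 ]
8396 [-0.3383  0.0483  0.9398] [0.1004 0.0845 0.0382]
```

View pics/w4.png

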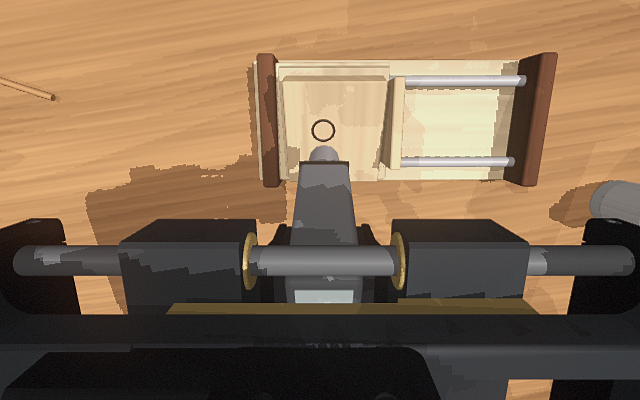

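The view shows the ring at (323,130) just ahead of the nose, and the sled home against the left block. Tilt matches the face normal to within 0.5°. I refine the ring position from this view.

```bash
cat > goal.py <<'E'
from tilt import *
tip=tilt(); s=read_state(); p0,R=s["position"],s["tcp_rot"]
c=calibration("wrist"); p,d=capture("wrist")
import sys
if len(sys.argv)>1: P=np.array(eval(sys.argv[1]))
else: P,_=ring(p,d,c,(303,108,344,150))
n=np.array([-.3383,.0483,.9398]); T=p0+R@tip; h=(T-P)@n; lat=(T-P)-h*n
print("h",h,"lateral world",lat,"need (tool) to contact:",R.T@(P-T),"normal in tool",R.T@n,"force",s["force"],"f.n",s["force"]@n)
E
python3 goal.py
```

```text
pos [0.5655 0.1933 0.2561] toolx [ 0.9888 -0.1494 -0.0042] n 2910 tilt 19.91719051375539 roll -0.056823373367247014 res 0.0002195837468562585
axis at toolz=-5mm: [ 0.005  0.    -0.005] handle end [0.0272 0.     0.0564] nose end via handle [0.0375 0.     0.0846] seen nose end dt 0.03135816252498827
tip tool [0.0422 0.     0.0977] world [0.6068 0.1869 0.1582] axis up world [-0.3327  0.0519  0.9416]
px [321.5 131.5] (321.4995746612549, 131.5341510772705) (22.76140022277832, 23.83879852294922) [  7  12  24  24 187]
P [0.6191 0.1864 0.1033] N [-0.3528  0.046   0.9346] z103: [0.619  0.1864 0.103 ]
h 0.0559931164531687 lateral world [ 0.0072 -0.0027  0.0027] need (tool) to contact: [ 0.0118 -0.0019  0.0553] normal in tool [-0.3449  0.0045 -0.9386] force [ 0.0639 -0.2914 -2.898 ] f.n -2.7592208827338465
```

send_rows(
  plan=[
    [255,0.0013,-0.0004,0.0082,0],
    [255,0.0013,-0.0004,0.0082,0],
    [255,0.0013,-0.0004,0.0082,0],
    [255,0.0013,-0.0004,0.0082,0],
    [255,0.0013,-0.0004,0.0082,0],
    [255,0,0,0,0],
    [255,0,0,0,0],
    [255,0,0,0,0],
  ],
)

```text
time_s: 25.77
position: [0.5737, 0.1949, 0.2172]
tcp_rot: [[0.989, -0.15, 0.0], [-0.15, -0.989, 0.0], [0.0, -0.0, -1.0]]
force: [-0.1, 0.2, -3.0]
opening: 0.341
grasp_force: 30.0
```

```bash
python3 goal.py "[.6190,.1864,.1033]"
```

```text
pos [0.5737 0.1949 0.2172] toolx [ 0.9888 -0.1495  0.0002] n 2909 tilt 19.91692538099908 roll 0.05523783648476701 res 0.00022678886622590078
axis at toolz=-5mm: [ 0.005  0.    -0.005] handle end [0.0272 0.     0.0564] nose end via handle [0.0375 0.     0.0846] seen nose end dt 0.031438186710428896
tip tool [0.0422 0.     0.0977] world [0.6155 0.1886 0.1195] axis up world [-0.337   0.0509  0.9401]
h 0.016793037605815395 lateral world [0.0023 0.0014 0.0008] need (tool) to contact: [0.0036 0.0017 0.0165] normal in tool [-0.341   0.0026 -0.9401] force [ 0.1801  0.0485 -1.5524] f.n -1.5175268606480343
```

send_rows(
  plan=[
    [255,0.0007,0.0006,0.0035,0],
    [255,0.0007,0.0006,0.0035,0],
    [255,0.0006,0.0005,0.0035,0],
    [255,0.0006,0,0.003,0],
    [255,0,0,0,0],
    [255,0,0,0,0],
    [255,0,0,0,0],
  ],
)

```text
time_s: 26.45
position: [0.5759, 0.1928, 0.2037]
tcp_rot: [[0.989, -0.15, -0.0], [-0.15, -0.989, 0.0], [-0.0, -0.0, -1.0]]
force: [0.2, -0.4, -1.6]
opening: 0.345
grasp_force: 30.0
```

```bash
python3 goal.py "[.6190,.1864,.1033]" | tail -2
```

```text
tip tool [0.0585 0.     0.1426] world [0.6337 0.184  0.0611] axis up world [-0.337   0.051   0.9401]
h -0.04463079960430214 lateral world [-0.0003 -0.0002 -0.0001] need (tool) to contact: [-0.015  -0.0001 -0.042 ] normal in tool [-0.3415  0.0028 -0.9399] force [-0.1737  0.4337 -2.9262] f.n -2.670385408727928
```

send_rows(
  plan=[
    [255,0.0005,0,0.0014,0],
    [255,0.0005,0,0.0014,0],
    [255,0,0,0,0],
    [255,0,0,0,0],
  ],
)

```text
time_s: 26.88
position: [0.5771, 0.1926, 0.2011]
tcp_rot: [[0.989, -0.15, 0.001], [-0.15, -0.989, 0.0], [0.001, -0.0, -1.0]]
force: [-0.1, 0.8, -0.9]
opening: 0.345
grasp_force: 30.0
```

send_rows(
  plan=[
    [255,0.0005,0,0.0014,0],
    [255,0.0005,0,0.0014,0],
    [255,0,0,0,0],
    [255,0,0,0,0],
  ],
)

```text
time_s: 27.22
position: [0.578, 0.1925, 0.1983]
tcp_rot: [[0.989, -0.15, 0.001], [-0.15, -0.989, 0.0], [0.0, -0.0, -1.0]]
force: [0.5, -0.5, 0.3]
opening: 0.346
grasp_force: 30.0
```

```bash
python3 goal.py "[.6190,.1864,.1033]"
```

```text
pos [0.578  0.1925 0.1983] toolx [ 0.9887 -0.1496  0.0005] n 2915 tilt 19.95553876345973 roll -0.10647084327876943 res 0.00022031165785434288
axis at toolz=-5mm: [ 0.005  0.    -0.005] handle end [0.0415 0.     0.0957] nose end via handle [0.0518 0.     0.1239] seen nose end dt nan
tip tool [0.0565 0.     0.137 ] world [0.634  0.184  0.0613] axis up world [-0.3379  0.0509  0.9398]
h -0.04466541543330929 lateral world [-0.0001 -0.0002 -0.    ] need (tool) to contact: [-0.0152 -0.0001 -0.042 ] normal in tool [-0.3412  0.0027 -0.94  ] force [ 0.5039 -0.2642 -0.3417] f.n -0.5043742115474753
```

send_rows(
  plan=[
    [255,0.0005,0,0.0013,0],
    [255,0.0005,0,0.0013,0],
    [255,0.0004,0,0.0012,0],
    [255,0,0,0,0],
    [255,0,0,0,0],
    [255,0,0,0,0],
    [255,0,0,0,0],
  ],
)

```text
time_s: 27.9
position: [0.5794, 0.1923, 0.1945]
tcp_rot: [[0.989, -0.15, 0.001], [-0.15, -0.989, 0.0], [0.0, -0.0, -1.0]]
force: [-0.3, 0.1, 2.1]
opening: 0.342
grasp_force: 30.0
```

```bash
cat > fin.py <<'E'
from ring import *
n=np.array([-.3383,.0483,.9398]); P=np.array([.619,.1864,.1033])
F=[]
for i in range(4):
    s=read_state(); p0,R=s["position"],s["tcp_rot"]; F.append(s["force"]); c=calibration("wrist"); p,d=capture("wrist")
T=p0+R@np.array([.0422,0,.0977]); h=(T-P)@n
print("tip nominal h",h,"lat",(T-P)-h*n,"F",np.mean(F,0))
W=cloud(c,d); X=(W-p0)@R; vv,uu=np.mgrid[:400,:640]
m=(uu>300)&(uu<346)&(vv<243)&(vv>100)&(abs(X[...,1])<.012)
Q=X[m&(X[...,2]>-.022)&(X[...,2]<.045)]
for _ in range(4):
    N=np.linalg.svd(Q-Q.mean(0),full_matrices=False)[2][2]; N*=np.sign(N[0]); r=abs((Q-Q.mean(0))@N); Q=Q[r<.0012]
a=np.array([-N[2],0,N[0]])/np.hypot(N[0],N[2]); b=Q.mean(0)-.015*N
A=X[m]; t=(A-b)@a; v=(A-b)@N; f=(abs(v-.015)<.0015)&(t<.1)
ts=np.sort(t[f]); g=np.where(np.diff(ts)>.004)[0]; tend=ts[g[-1]] if len(g) and ts[g[-1]]>.02 else ts[-1]
E=p0+R@(b+tend*a); print("tilt vs normal deg",np.degrees(np.arccos(np.clip(-(R@a)@n,-1,1))),"handle end dist to face",(E-P)@n,"-> press",.044-(E-P)@n)
cv2.imwrite("pics/fin.png",p)
hh=(W[90:150,290:360]-P)@n; q=hh[abs(hh)<.006]; print("face offset med",np.median(q))
E
python3 fin.py
```

```text
tip nominal h -0.006861298732121969 lat [-0.0002 -0.0001 -0.0001] F [-0.0984  0.5532  1.7686]
tilt vs normal deg 0.10769782634918032 handle end dist to face 0.03643070899348273 -> press 0.007569291006517265
face offset med -6.62748695249582e-05
```

send_rows(
  plan=[
    [255,-0.0002,0,-0.0006,0],
    [255,0,0,0,0],
    [255,0,0,0,0],
    [255,0,0,0,0],
    [255,0,0,0,0],
    [255,0,0,0,0],
    [255,0,0,0,0],
  ],
)

```text
time_s: 28.68
position: [0.5791, 0.1923, 0.195]
tcp_rot: [[0.989, -0.15, 0.0], [-0.15, -0.989, 0.0], [0.0, -0.0, -1.0]]
force: [0.9, 0.2, 1.2]
opening: 0.344
grasp_force: 30.0
```

```bash
python3 fin.py
```

```text
tip nominal h -0.006306865024581837 lat [-0.0003 -0.0001 -0.0001] F [0.4561 0.3603 1.474 ]
tilt vs normal deg 0.11296806282336125 handle end dist to face 0.036718706970950046 -> press 0.007281293029049951
face offset med -7.405038440149457e-05
```

View pics/fin.png

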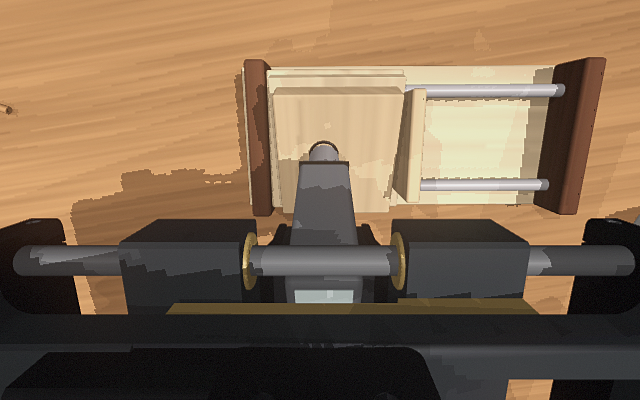

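The nose is over the ring (arc visible at (323,142)) and the sled is home. The probe is square to the face within about 0.1°, with the tip pressed in roughly 7 mm.

```bash
python3 -c "
from rig import *
print(hand_in())"
```

```text
the job is handed in; nothing more can be done
None
```

I pushed the sled home past its catch, and the arm is holding the grey probe square to the blank (measured within about 0.1°) inside the ring, tip pressed in roughly 7 mm of 14; I handed the job in at about 29 s, and no verdict came back.

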